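Strap the pump down in its transport cradle

ROBOT

A 7-joint arm with a two-finger parallel gripper is mounted at the origin on a cart in front of the work surface, level with it; the furniture and walls round the work are solid. World frame = base frame: x ahead of the robot, y to its left, z up, the work surface at z = 0. Lengths are in m, angles in rad, forces in N, time in s.
With the tool pointing down it reaches from about 0.4 to 0.85 m from the base axis. Payload 4.5 kg.
Tool frame: the origin (TCP) lies on the centre line of the jaws, within the pads' length; the fingertips stand 11 mm ahead of it and the grasp point (between the pads) lies 8 mm behind it; z points along the fingers, y is the line along which they close (so a half turn about z gives the same grasp; the last joint's range is limited). The gripper opens to 88 mm and grips with 3 to 60 N. Pads are 18 mm wide; open, the fingers measure 123 mm over their backs; the gripper's body (75 mm by 187 mm) begins 45 mm behind the grasp point.
Start: joints at [1.37, 0.689, -0.195, 1.565, 0.157, 0.902, -0.215], TCP at [0.145, -0.608, 0.25] pointing down, gripper open.
Joint ranges: [-3.01, 3.01], [-0.46, 2.08], [-1.47, 1.51], [0.13, 2.56], [-1, 4.14], [0.04, 2.09], [-2.66, 2.66]. Speed limits (rad/s): [2.57, 2.57, 3.14, 3.14, 3.14, 3.14, 3.14].

INTERFACE

Orientations are given as a unit quaternion [x, y, z, w].
In Python, from plant import * gives the robot as it stands. The module is installed in compiled form; this text tells all that it offers.
- The arm moves only by the tool send_rows, never from a script. Its argument "motion" is a list of rows, each an object of numbers: "x", "y", "z": the shift along the tool's x, y, z in cm; "rx", "ry", "rz": the turn, a rotation vector about the tool's x, y, z in rad; "jaw": the finger opening in cm, from 0 to 8.81. In form: [{"x": .., "y": .., "z": .., "rx": .., "ry": .., "rz": .., "jaw": ..}, ...]. A call has exactly 5 rows; each row shifts and turns the commanded pose from where the row before left it, along the tool's axes as they then stand; what a row does not reach is not made up. A row lasts 1/10 s, in which the tool goes at most 50 mm and 8.59 degrees, less where a joint would pass 70% of its speed; a pose out of reach is approached as far as the arm can. A call is refused whole if a number of a shift passes 5 or a number of a turn 0.15, either way. A call with a gripper value outside its range is refused whole. The fingers move at their own pace and stop on an object; "grip_force" is the grip in N (left out, the last holds). Time passes only in rows, so rows that do not move let the fingers close, or fill a call up. It gives the time, the measured TCP pose, the force, the opening and the grip force at its end, in the units of the state.
- get_state(): the state, without advancing time (a new reading comes with each control period).
- snapshot(name): name is "scene" or "side" or "wrist"; returns a dict with "img" (400x640x3 uint8, red, green, blue), "vertical_fov" (degrees; the focal length in pixels is half the picture's height over the tangent of half this angle, whatever the lens; pixels are square), "cx", "cy" (the principal point, pixels), "extrinsics" (4x4, takes a point from camera to world coordinates). Camera axes: x right, y up, looking along -z (the intrinsics and any distortion apply to the point x, -y, -z); pixel columns grow to the right and rows downward; lengths in m; the calibration is good to about 2 mm. A picture is of the moment at which its call begins. There is no depth.
- finish_job(): hands the job in; it is judged then, once.
The state is a dict: "clock": time; "q": joint angles; "qd": joint speeds; "joint_torque": joint torques, N m; "tool_pos": TCP position; "eef_rot": TCP orientation; "contact_force": force on the tool from outside, world axes, zero at the start; "moment": the same for the moment, N m; "opening": opening from 0.0 (shut) to 1.0 (fully open); "finger_force": force on a finger pad.
Only numpy, scipy, OpenCV 4.12 (cv2) and the standard library are available. Lean on these libraries where they do the work, as an engineer would, in place of code of your own. Each camera call takes 0.05 s, during which the arm holds its last target. There are 200 camera calls.

TASK

Two transport cradles stand on the bench, each with a yellow hinged strap standing open. Swing the strap of the cradle that holds the pump fully down so that it lies level in its catch, over the staple. The pump must stay in its cradle; leave the strap of the other cradle, with the solenoid valve in it, open as it is.

Things in the scene. Friction and masses are not known exactly. Their poses are not given: they have to be found in the camera images.
- pump_cradle: Fixed grey cradle holding the pump, base 120 x 100 x 8 mm. Origin: centre of underside, on the worktop; z up; its -x side, with the catch, faces the robot within 30 degrees. Catch post (14 x 18 mm) at x -40 mm, y 0; hinge post at x +48 mm, strap hinge axis along y at x +48, z 70 mm. A wire staple (14 x 4 mm) stands on the catch post up to z 86 mm and passes the slot of the closed strap.
- pump_strap (a joint): Strap angle: 0 = closed, level on the catch, pointing from the hinge to cradle -x; pi/2 = upright; stop at 2.0. Starts 1.1 to 1.9. Stiff hinge (0.08 N m, under 1 N at the tab): the strap stays wherever it is left. A point r from the hinge is at cradle x = 48 mm - r cos(angle), y = 0, z = 70 mm + r sin(angle).
- pump_strap_tab (a point): On the pump cradle's yellow strap, 110 mm from the hinge, mid-width, mid-thickness. The strap is 24 mm wide (along cradle y), 4 mm thick, 127 mm long from the hinge, with a slot 76 to 100 mm from it. The last 27 mm are a plain tab that, when closed, overhangs clear of the catch post, with 66 mm of free air below; it can be gripped across its width or pushed.
- pump: Vibration pump, 44 x 127 x 56 mm: black coil in a grey yoke, cream nozzle; loose, about 0.4 kg. It lies in the cradle along the cradle's y between two low rails, its top 4 mm or more below the closed strap. Origin: centre of its underside, 8 mm above the cradle's origin.
- valve_strap_tab (a point): The same point on the open yellow strap of the other cradle, which is of the same make and also faces the robot within 30 degrees, but holds a solenoid valve (black block on a brass foot, 46 x 48 x 58 mm). To be left as it is.
There are look-alikes about, which are no part of the job. Leave any orange look-alike of the pump alone.

How it is judged:
By the outcome, as a careful person would: the job done as asked, in the order asked, and still so for the second after the job is handed in, with the robot touching nothing.
It also fails if it takes over 32 s, if anything falls off the work surface, if the arm or the gripper's body presses on something with over 40 N, if the wrist force passes 120 N, or if a joint passes its speed limit or range.

## Working session

There is one attempt and no reset: what is moved stays moved. The work goes in short steps, Python scripts to look and compute and a tool call to move; the robot and the scene stay as the last step left them, time stands still between calls to the robot, and variables do not carry over. Pictures are saved under pics/ and viewed, at most 10 in all, crops included, and the job is handed in when it is done.

Besides the shell and the picture viewer there is one more tool, called after "Call:" as name([rows], argument=value, ...), one row to a line, values as JSON. send_rows: Moves the arm, as the interface text tells. Its arguments: {"type":"object","properties":{"motion":{"type":"array"},"grip_force":{"type":"number"}},"required":["motion"]}

```bash
mkdir -p pics
python3 - <<'E'
from plant import *
import cv2,pickle
import numpy as np
d={}
for n in("scene","side"):
    s=snapshot(n); d[n]=s; cv2.imwrite(f"pics/{n}0.png",s["img"][:,:,::-1])
    print(n,s["vertical_fov"],s["cx"],s["cy"],np.round(s["extrinsics"],3).tolist(),[k for k in s])
pickle.dump(d,open("d0.pkl","wb"))
s=get_state();print(s)
E
```

```text
scene 42.9383179574299 320.6870147696531 197.66666355097578 [[0.817, 0.414, -0.403, 0.138], [-0.577, 0.608, -0.546, -0.483], [0.019, 0.678, 0.735, 0.872], [0.0, 0.0, 0.0, 1.0]] ['img', 'vertical_fov', 'cx', 'cy', 'extrinsics']
side 52.21238442963208 315.60223497456485 196.842844388126 [[0.671, -0.334, 0.662, 1.265], [0.741, 0.326, -0.587, -0.457], [-0.019, 0.884, 0.466, 0.544], [0.0, 0.0, 0.0, 1.0]] ['img', 'vertical_fov', 'cx', 'cy', 'extrinsics']
{'clock': 0.1, 'q': array([ 1.36983681,  0.68987631, -0.19450329,  1.56622781,  0.15730873,
        0.90250125, -0.21512839]), 'qd': array([-0.00041797, -0.00184036,  0.00106415, -0.00334629, -0.00180602,
        0.00085961,  0.00158602]), 'joint_torque': array([-2.60951063e-03, -5.28500354e+01, -1.27098821e+00, -1.53837079e+01,
       -5.24800492e-02,  2.03944888e-03,  4.20334914e-05]), 'tool_pos': array([ 0.14520229, -0.60734114,  0.24900791]), 'eef_rot': array([ 9.93116299e-01,  1.17129665e-01, -1.63264557e-04, -7.94611529e-04]), 'contact_force': array([-0.27196225,  0.14154321, -0.55180302]), 'moment': array([ 0.02205143, -0.0039251 ,  0.01307023]), 'finger_force': 0.0, 'opening': 0.998577720102174}
```

View pics/scene0.png

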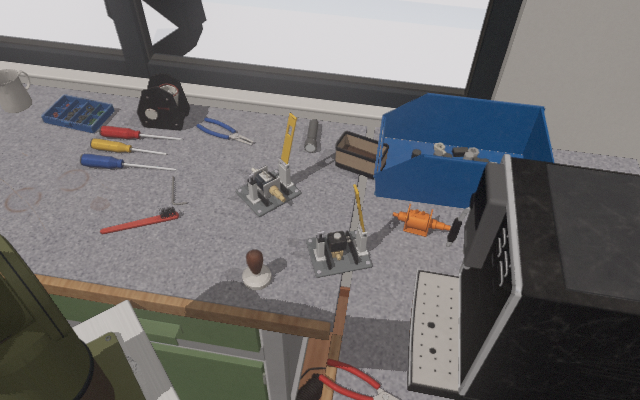

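View pics/side0.png

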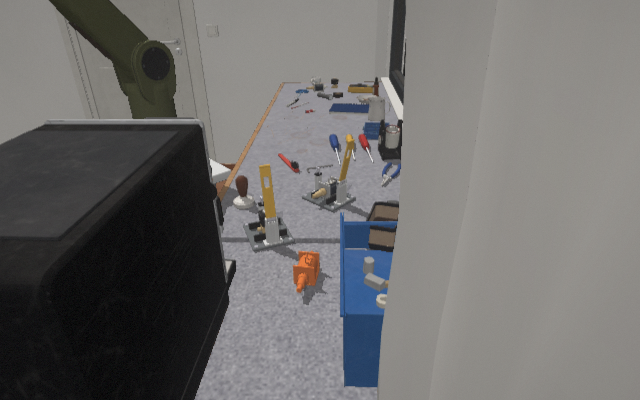

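The two candidates in the scene view are cradle A at about (267,188), with a cream nozzle and grey yoke, and cradle B at about (338,250), with a black block. I'll enlarge both.

Run:
```python
import cv2
import numpy as np
a=cv2.imread("pics/scene0.png")[105:280,225:385]; b=cv2.imread("pics/side0.png")[130:255,235:365]
a=cv2.resize(a,None,fx=3.4,fy=3.4,interpolation=3); cv2.imwrite("pics/ca.png",a)
cv2.imwrite("pics/cb.png",cv2.resize(b,None,fx=4.6,fy=4.6,interpolation=3))
```

```text
(no output)
```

View pics/ca.png

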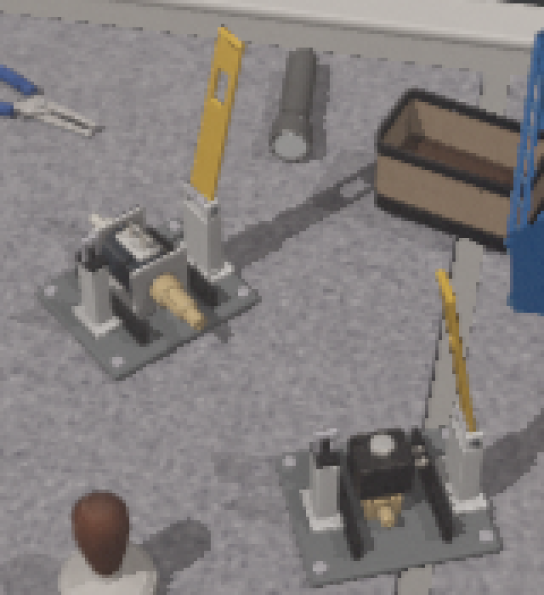

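View pics/cb.png

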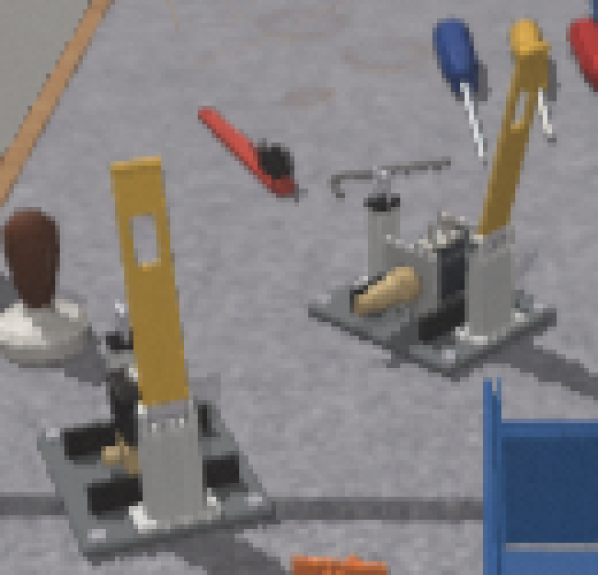

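A at (267,188) is the pump: a long body, coil in a grey yoke, and a cream nozzle out to the cradle edge. B is a squat block on a brass foot, so it is the valve and stays untouched. Next I fit A's pose and strap angle.

```bash
cat > fit.py <<'E'
import numpy as np
from scipy.optimize import least_squares
def proj(s,P):
    E=s["extrinsics"]; c=(np.asarray(P)-E[:3,3])@E[:3,:3]
    f=200/np.tan(np.radians(s["vertical_fov"]/2))
    return np.c_[s["cx"]+f*c[:,0]/-c[:,2], s["cy"]+f*c[:,1]/c[:,2]]
def strap(r,a,y=0): return [48e-3-r*np.cos(a),y,70e-3+r*np.sin(a)]
def world(p,L):
    c,s=np.cos(p[2]),np.sin(p[2]); return np.array(L)@np.array([[c,s,0],[-s,c,0],[0,0,1]])+[p[0],p[1],0]
E
python3 - <<'E'
from fit import *
import pickle
d=pickle.load(open("d0.pkl","rb"))
B=lambda x,y:[x*.06,y*.05,.008]
def pts(a): return {"scene":[B(-1,1),B(-1,-1),B(1,-1),strap(.088,a),strap(.127,a)],
 "side":[B(-1,-1),B(1,-1),B(1,1),strap(.088,a),[-.04,0,.086]]}
px={"scene":np.array([(38,292),(118,378),(260,296),(221,82),(233,35)])/3.4+[225,105],
"side":np.array([(308,310),(455,375),(555,312),(519,110),(380,170)])/4.6+[235,130]}
f=lambda p:np.concatenate([(proj(d[n],world(p,pts(p[3])[n]))-px[n]).ravel() for n in px])
for y0 in(-.6,0.3,-.2):
    r=least_squares(f,[.6,-.3,y0,1.5]); print(r.x.round(4),r.cost); 
print(r.fun.reshape(-1,2).round(1).tolist())
print("tab",world(r.x,[strap(.11,r.x[3])]).round(4))
E
```

```text
[0.5258 0.2455 0.0795 1.7932] 10.307811801352274
[0.5258 0.2455 0.0795 1.7932] 10.307811801343872
[0.5258 0.2455 0.0795 1.7932] 10.30781180134499
[[-0.3, -1.0], [0.9, -1.0], [1.3, -1.3], [0.7, 0.6], [-0.1, -1.0], [-1.5, -1.5], [-1.6, -1.8], [0.2, -1.3], [-0.4, -0.8], [-0.4, 0.2]]
tab [[0.5978 0.2512 0.1773]]
```

Run:
```python
from fit import *
import pickle
d=pickle.load(open("d0.pkl","rb"))
def bp(n,u,v,z):
    s=d[n];E=s["extrinsics"];f=200/np.tan(np.radians(s["vertical_fov"]/2))
    r=E[:3,:3]@np.array([(u-s["cx"])/f,-(v-s["cy"])/f,-1]);t=(z-E[2,3])/r[2];return (E[:3,3]+t*r).round(3)[:2]
for n,u,v in[("scene",415,272),("scene",410,388),("scene",338,290),("scene",330,330),("scene",505,160),("scene",461,390),("side",222,290),("side",210,125),("side",45,125),("scene",255,283)]: print(n,u,v,[bp(n,u,v,z).tolist() for z in(0,.3)])
p=[.5258,.2455,.0795]
print(world(p,[[.108,0,.25],[.048-.115,0,.085]]))
```

```text
scene 415 272 [[0.657, -0.116], [0.478, -0.242]]
scene 410 388 [[0.484, -0.291], [0.365, -0.357]]
scene 338 290 [[0.5, -0.06], [0.375, -0.206]]
scene 330 330 [[0.435, -0.122], [0.333, -0.246]]
scene 505 160 [[1.077, 0.008], [0.754, -0.161]]
scene 461 390 [[0.555, -0.344], [0.412, -0.392]]
side 222 290 [[0.659, -0.176], [0.993, -0.331]]
side 210 125 [[-0.328, 0.349], [0.55, -0.095]]
side 45 125 [[-0.866, -0.178], [0.308, -0.332]]
scene 255 283 [[0.372, 0.048], [0.291, -0.135]]
[[0.63345889 0.25407696 0.25      ]
 [0.45901162 0.24017911 0.085     ]]
```

Call:
send_rows([
  {"x":1,"y":-1,"z":-2,"jaw":0},
  {"x":3,"y":-3.2,"z":-1,"jaw":0},
  {"x":3,"y":-3.2,"z":-1,"jaw":0},
  {"x":3,"y":-3.2,"z":-1,"jaw":0},
  {"x":3,"y":-3.2,"z":-1,"jaw":0},
], grip_force=20)

```text
schema error: expected keys x, y, z, rx, ry, rz, jaw
```

Call:
send_rows([
  {"x":1,"y":-1,"z":-2,"rx":0,"ry":0,"rz":0,"jaw":0},
  {"x":3,"y":-3.2,"z":-1,"rx":0,"ry":0,"rz":0,"jaw":0},
  {"x":3,"y":-3.2,"z":-1,"rx":0,"ry":0,"rz":0,"jaw":0},
  {"x":3,"y":-3.2,"z":-1,"rx":0,"ry":0,"rz":0,"jaw":0},
  {"x":3,"y":-3.2,"z":-1,"rx":0,"ry":0,"rz":0,"jaw":0},
], grip_force=20)

```text
clock: 0.6
tool_pos: [0.2403, -0.4416, 0.3098]
eef_rot: [0.993, 0.117, -0.0, -0.0]
contact_force: [0.8, -0.3, 0.1]
opening: 0.566
finger_force: 0.0
```

Call:
send_rows([
  {"x":3.2,"y":-3.5,"z":0,"rx":0,"ry":0,"rz":0,"jaw":0},
  {"x":3.2,"y":-3.5,"z":0,"rx":0,"ry":0,"rz":0,"jaw":0},
  {"x":3.2,"y":-3.5,"z":0,"rx":0,"ry":0,"rz":0,"jaw":0},
  {"x":3.2,"y":-3.5,"z":0,"rx":0,"ry":0,"rz":0,"jaw":0},
  {"x":3.2,"y":-3.5,"z":0,"rx":0,"ry":0,"rz":0.15,"jaw":0},
])

```text
clock: 1.1
tool_pos: [0.3533, -0.2375, 0.3096]
eef_rot: [0.999, 0.048, -0.0, -0.0]
contact_force: [0.5, -1.0, -0.1]
opening: 0.121
finger_force: 0.0
```

Call:
send_rows([
  {"x":1.4,"y":-4.6,"z":0,"rx":0,"ry":0,"rz":0,"jaw":0},
  {"x":1.4,"y":-4.6,"z":0,"rx":0,"ry":0,"rz":0,"jaw":0},
  {"x":1.4,"y":-4.6,"z":0,"rx":0,"ry":0,"rz":0,"jaw":0},
  {"x":1.4,"y":-4.6,"z":0,"rx":0,"ry":0,"rz":0,"jaw":0},
  {"x":1.4,"y":-4.6,"z":0,"rx":0,"ry":0,"rz":0,"jaw":0},
])

```text
clock: 1.6
tool_pos: [0.3998, -0.0021, 0.3097]
eef_rot: [0.999, 0.049, -0.0, 0.0]
contact_force: [1.6, -0.7, 0.4]
opening: 0.004
finger_force: 0.0
```

Call:
send_rows([
  {"x":3.5,"y":-3.5,"z":0,"rx":0,"ry":0,"rz":0.018,"jaw":0},
  {"x":3.7,"y":-3.2,"z":0,"rx":0,"ry":0,"rz":0,"jaw":0},
  {"x":3.7,"y":-3.2,"z":0,"rx":0,"ry":0,"rz":0,"jaw":0},
  {"x":3.7,"y":-3.2,"z":0,"rx":0,"ry":0,"rz":0,"jaw":0},
  {"x":3.7,"y":-3.2,"z":0,"rx":0,"ry":0,"rz":0,"jaw":0},
])

```text
clock: 2.1
tool_pos: [0.5696, 0.1752, 0.3093]
eef_rot: [0.999, 0.04, -0.0, 0.0]
contact_force: [0.7, 0.4, 0.9]
opening: 0.004
finger_force: 0.0
```

Call:
send_rows([
  {"x":3.7,"y":-3.2,"z":0,"rx":0,"ry":0,"rz":0,"jaw":0},
  {"x":3.7,"y":-3.2,"z":0,"rx":0,"ry":0,"rz":0,"jaw":0},
  {"x":0,"y":0,"z":0,"rx":0,"ry":0,"rz":0,"jaw":0},
  {"x":0,"y":0,"z":0,"rx":0,"ry":0,"rz":0,"jaw":0},
  {"x":0,"y":0,"z":0,"rx":0,"ry":0,"rz":0,"jaw":0},
])

```text
clock: 2.6
tool_pos: [0.6367, 0.242, 0.3093]
eef_rot: [0.999, 0.04, -0.001, 0.001]
contact_force: [0.0, 0.7, -0.2]
opening: 0.005
finger_force: 0.0
```

Run:
```python
from plant import *
import cv2
import numpy as np
a=snapshot("scene")["img"][60:260,190:400,::-1]; b=snapshot("side")["img"][50:250,235:435,::-1]
o=np.hstack([cv2.resize(i,(400,int(400*i.shape[0]/i.shape[1])),interpolation=3)[:380] for i in(a,b)]); cv2.imwrite("pics/m1.png",o)
```

```text
(no output)
```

View pics/m1.png

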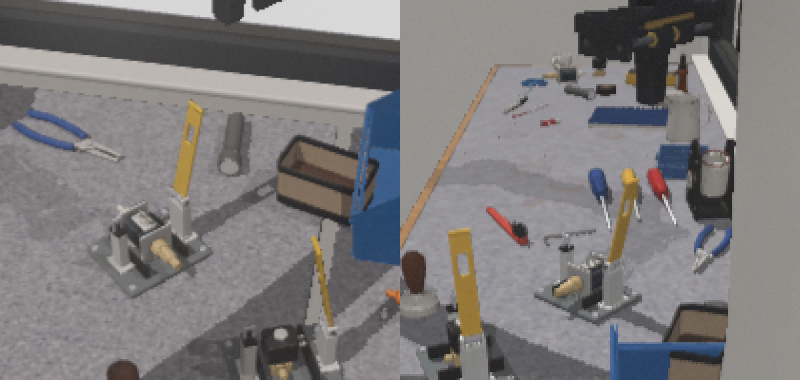

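Call:
send_rows([
  {"x":0,"y":-1.1,"z":2,"rx":0,"ry":0,"rz":0,"jaw":0},
  {"x":0,"y":0,"z":4,"rx":0,"ry":0,"rz":0,"jaw":0},
  {"x":0,"y":0,"z":4,"rx":0,"ry":0,"rz":0,"jaw":0},
  {"x":0,"y":0,"z":2.7,"rx":0,"ry":0,"rz":0,"jaw":0},
  {"x":0,"y":0,"z":0,"rx":0,"ry":0,"rz":0,"jaw":0},
])

```text
clock: 3.2
tool_pos: [0.6336, 0.2518, 0.1791]
eef_rot: [0.999, 0.04, -0.004, 0.002]
contact_force: [-0.3, -0.3, 0.2]
opening: 0.009
finger_force: 0.0
```

Call:
send_rows([
  {"x":-1.5,"y":0,"z":0,"rx":0,"ry":0,"rz":0,"jaw":0},
  {"x":-1.5,"y":0,"z":0,"rx":0,"ry":0,"rz":0,"jaw":0},
  {"x":-1.2,"y":0,"z":-0.3,"rx":0,"ry":0,"rz":0,"jaw":0},
  {"x":-1.2,"y":0,"z":-0.3,"rx":0,"ry":0,"rz":0,"jaw":0},
  {"x":0,"y":0,"z":0,"rx":0,"ry":0,"rz":0,"jaw":0},
])

```text
clock: 3.7
tool_pos: [0.5825, 0.2502, 0.1916]
eef_rot: [0.999, 0.04, 0.001, -0.001]
contact_force: [0.8, -0.1, 0.8]
opening: 0.008
finger_force: 0.0
```

Run:
```python
from plant import *
import cv2
import numpy as np
print(get_state()["tool_pos"],get_state()["contact_force"])
a=snapshot("scene")["img"][80:260,210:400,::-1]; b=snapshot("side")["img"][80:260,245:435,::-1]
o=np.hstack([cv2.resize(i,(400,380),interpolation=3) for i in(a,b)]); cv2.imwrite("pics/m2.png",o)
```

```text
[0.58251877 0.25019398 0.19158617] [ 0.83763217 -0.0608132   0.80453598]
```

View pics/m2.png

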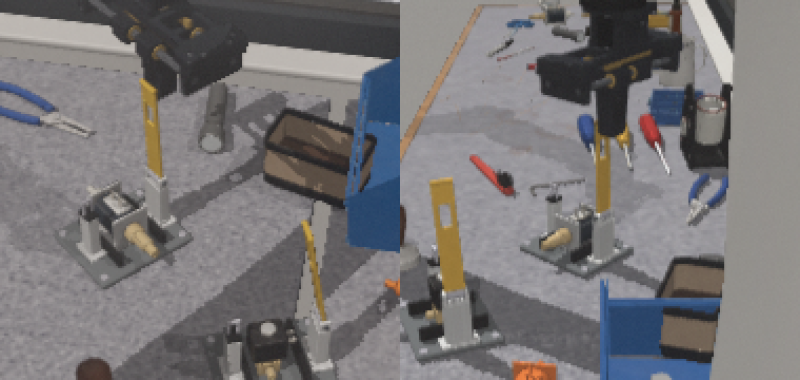

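Call:
send_rows([
  {"x":-1.4,"y":0,"z":0.2,"rx":0,"ry":0,"rz":0,"jaw":0},
  {"x":-1.3,"y":0,"z":0.3,"rx":0,"ry":0,"rz":0,"jaw":0},
  {"x":-1.4,"y":0,"z":0.5,"rx":0,"ry":0,"rz":0,"jaw":0},
  {"x":-1.3,"y":0,"z":0.7,"rx":0,"ry":0,"rz":0,"jaw":0},
  {"x":-1.2,"y":0,"z":0.8,"rx":0,"ry":0,"rz":0,"jaw":0},
])

```text
clock: 4.3
tool_pos: [0.518, 0.2451, 0.1644]
eef_rot: [0.999, 0.04, 0.001, -0.001]
contact_force: [0.6, 0.9, -0.0]
opening: 0.008
finger_force: 0.3
```

Call:
send_rows([
  {"x":-1.2,"y":0,"z":0.9,"rx":0,"ry":0,"rz":0,"jaw":0},
  {"x":-0.9,"y":0,"z":1.1,"rx":0,"ry":0,"rz":0,"jaw":0},
  {"x":-0.9,"y":0,"z":1.2,"rx":0,"ry":0,"rz":0,"jaw":0},
  {"x":0,"y":0,"z":0,"rx":0,"ry":0,"rz":0,"jaw":0},
  {"x":0,"y":0,"z":0,"rx":0,"ry":0,"rz":0,"jaw":0},
])

```text
clock: 4.8
tool_pos: [0.488, 0.2426, 0.1321]
eef_rot: [0.999, 0.04, 0.001, -0.0]
contact_force: [0.2, -0.5, 0.1]
opening: 0.006
finger_force: 0.0
```

Run:
```python
from plant import *
import cv2
import numpy as np
print(get_state()["tool_pos"],get_state()["contact_force"])
a=snapshot("scene")["img"][80:260,210:400,::-1]; b=snapshot("side")["img"][80:260,245:435,::-1]
o=np.hstack([cv2.resize(i,(400,380),interpolation=3) for i in(a,b)]); cv2.imwrite("pics/m3.png",o)
```

```text
[0.48804807 0.24259917 0.13209205] [ 0.24586071 -0.52523785  0.10533413]
```

View pics/m3.png

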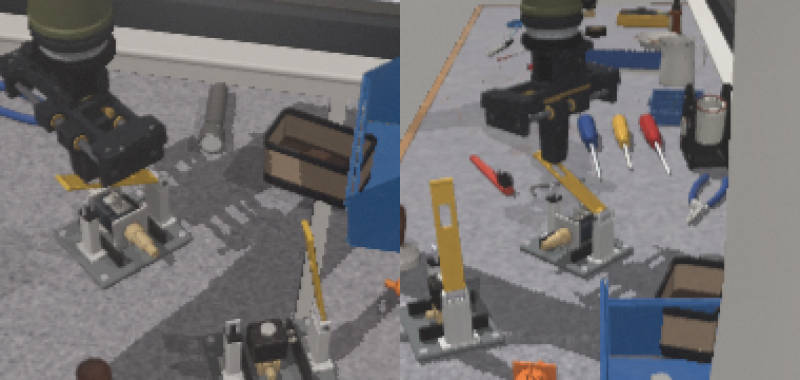

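Call:
send_rows([
  {"x":-0.6,"y":0,"z":1.2,"rx":0,"ry":0,"rz":0,"jaw":0},
  {"x":-0.7,"y":0,"z":1.3,"rx":0,"ry":0,"rz":0,"jaw":0},
  {"x":-0.7,"y":0,"z":1.3,"rx":0,"ry":0,"rz":0,"jaw":0},
  {"x":-0.6,"y":0,"z":0.7,"rx":0,"ry":0,"rz":0,"jaw":0},
  {"x":0,"y":0,"z":0.2,"rx":0,"ry":0,"rz":0,"jaw":0},
])

```text
clock: 5.4
tool_pos: [0.4607, 0.2403, 0.0845]
eef_rot: [0.999, 0.04, -0.0, 0.0]
contact_force: [0.1, -0.4, -0.0]
opening: 0.009
finger_force: 0.1
```

Call:
send_rows([
  {"x":0,"y":0,"z":0.1,"rx":0,"ry":0,"rz":0,"jaw":0},
  {"x":0,"y":0,"z":0.1,"rx":0,"ry":0,"rz":0,"jaw":0},
  {"x":0,"y":0,"z":0.1,"rx":0,"ry":0,"rz":0,"jaw":0},
  {"x":0,"y":0,"z":0,"rx":0,"ry":0,"rz":0,"jaw":0},
  {"x":0,"y":0,"z":0,"rx":0,"ry":0,"rz":0,"jaw":0},
])

```text
clock: 5.9
tool_pos: [0.4616, 0.2405, 0.0831]
eef_rot: [0.999, 0.04, 0.001, -0.0]
contact_force: [-1.9, -1.5, 10.8]
opening: 0.009
finger_force: 5.4
```

Contact came at tip height 72 mm, which is the closed strap's top face. Now I'll retreat and look.

Call:
send_rows([
  {"x":0,"y":0,"z":0.1,"rx":0,"ry":0,"rz":0,"jaw":0},
  {"x":0,"y":0,"z":0,"rx":0,"ry":0,"rz":0,"jaw":0},
  {"x":0,"y":0,"z":-2,"rx":0,"ry":0,"rz":0,"jaw":0},
  {"x":0,"y":0,"z":-4,"rx":0,"ry":0,"rz":0,"jaw":0},
  {"x":0,"y":0,"z":-4,"rx":0,"ry":0,"rz":0,"jaw":0},
])

```text
clock: 6.4
tool_pos: [0.461, 0.2401, 0.1819]
eef_rot: [0.999, 0.04, -0.0, 0.0]
contact_force: [0.5, -0.7, 0.4]
opening: 0.004
finger_force: 0.0
```

Call:
send_rows([
  {"x":0,"y":0,"z":-4,"rx":0,"ry":0,"rz":0,"jaw":0},
  {"x":0,"y":0,"z":-4,"rx":0,"ry":0,"rz":0,"jaw":0},
  {"x":-3,"y":-3,"z":-2,"rx":0,"ry":0,"rz":0,"jaw":0},
  {"x":0,"y":0,"z":0,"rx":0,"ry":0,"rz":0,"jaw":0},
  {"x":0,"y":0,"z":0,"rx":0,"ry":0,"rz":0,"jaw":0},
])

```text
clock: 6.9
tool_pos: [0.4285, 0.2685, 0.2816]
eef_rot: [0.999, 0.041, 0.001, -0.0]
contact_force: [0.1, 0.7, -0.7]
opening: 0.006
finger_force: 0.0
```

Run:
```python
from plant import *
from fit import *
import cv2
s=snapshot("scene");t=snapshot("side");p=[.5258,.2455,.0795]
L=world(p,[strap(.127,0,y) for y in(.012,-.012)]+[strap(.0,0)])
print(get_state()["tool_pos"],get_state()["contact_force"])
def crop(s,u,v):
    print((proj(s,L)-[u,v]).round(1).tolist()); return cv2.resize(s["img"][v:v+100,u:u+100,::-1],(400,400),interpolation=3)
cv2.imwrite("pics/m4.png",np.hstack([crop(s,215,130),crop(t,285,130)]))
```

```text
[0.42913856 0.26683719 0.28027599] [-0.4627948  -0.12282949 -0.18162316]
[[20.2, 54.1], [26.3, 60.3], [69.8, 32.2]]
[[25.3, 37.4], [19.4, 40.0], [56.3, 51.2]]
```

View pics/m4.png

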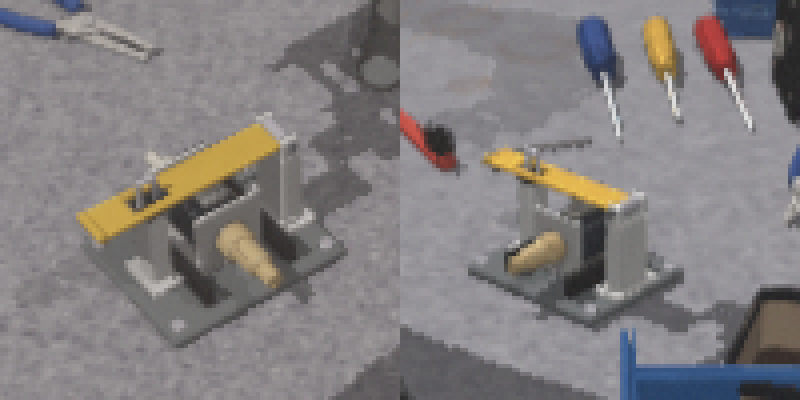

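The strap lies level with the staple standing through its slot. Its tip corners at (78,217) and (102,243) in the crop match the predicted closed ones at (81,216) and (105,241). The pump is still in its cradle, so I'm handing in.

```bash
python3 -c "
from plant import *
print(finish_job())"
```

```text
the job is handed in; nothing more can be done
None
```

The pump cradle's strap is closed, lying level in its catch with the staple through the slot; the pump is still in its cradle, the valve cradle's strap was not touched, and the job was handed in at about 7 s of the 32 s allowed.

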